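Fetch the job tray from under the stack

ROBOT

A 6-joint arm with a two-finger parallel gripper is mounted at the origin on the work surface. World frame = base frame: x ahead of the robot, y to its left, z up, the work surface at z = 0. Lengths are in m, angles in rad, forces in N, time in s.
With the tool pointing down it reaches from about 0.325 to 0.775 m from the base axis. Payload 5.5 kg.
Tool frame: the origin (TCP) lies between the finger pads; the fingertips stand 17 mm ahead of it and the grasp point (between the pads) lies 2 mm behind it (robot.finger_overhang is the z of the fingertips in the tool frame, in m); z points along the fingers, y is the direction in which the jaws open and shut (so a half turn about z gives the same grasp; the last joint's range is limited). The gripper opens to 85 mm and grips with 20 to 120 N. Pads are 22 mm wide; open, the fingers measure 114 mm over their backs; the gripper's body (76 mm by 85 mm) begins 54 mm behind the grasp point. The pads swing forward as they close: fully open they stand 13 mm farther back than shut.
Start: joints at [-1.247, 0.091, 1.231, -0, 1.82, -0.057], TCP at [0.223, -0.557, 0.248] pointing down, gripper open.
Joint ranges: [-2.87, 2.87], [-0.86, 2.18], [0.17, 2.46], [-1.51, 4.65], [0.06, 2.69], [-2.65, 2.65]. Speed limits (rad/s): [2.57, 2.57, 3.01, 3.14, 3.14, 3.14].

INTERFACE

Orientations are given as a unit quaternion [x, y, z, w].
In Python, from station import status, vision, robot gives the robot as it stands.
- The arm moves only by the tool carry_out, never from a script. Its arguments are lists of equal length, an entry for each row: "delta_pos": the shift along the tool's x, y, z in mm, a list of three; "angular": the turn, a rotation vector about the tool's x, y, z in rad, a list of three. In form: {"delta_pos": [[x, y, z], ...], "angular": [[rx, ry, rz], ...]}. A call has 1 to 5 rows; each row is the pose to reach, as a shift and turn from the pose commanded when the call began, along the tool's axes at that moment; what a row does not reach only later rows make up. A row lasts 1/8 s, in which the tool goes at most 62.5 mm and 10.7 degrees, less where a joint would pass 70% of its speed; a pose out of reach is approached as far as the arm can. A call with a gripper value outside its range is refused whole. "grip" is the closure, from 0 (fully open) to 1 (shut), set as the call begins (left out, the last holds). The fingers move at their own pace and stop on an object; the grip force is fixed at half the most. Time passes only in rows, so rows that repeat a pose let the fingers close. It gives the time, the measured TCP pose, the force and the opening at its end, in the units of the state.
- status.observe(): the state, without advancing time (a new reading comes with each control period).
- vision.snapshot(name): name is "scene" or "top" or "wrist"; returns (picture, depth): 420x560x3 uint8, red, green, blue; 420x560 float32, m along the optical axis (not along the pixel's ray), 0 where there is no reading.
- vision.calibration(name): a dict with "camera_matrix" (3x3 intrinsics, pixels), "k1" (the pictures are not rectified: a ray, as slopes to the right and down, at radius r is drawn at 1 + k1 r^2 times it, then the intrinsics apply), "rvec" (rotation vector, rad) and "tvec" (3), from world to camera coordinates, as OpenCV has them; the wrist camera has in their place "hand_eye" (4x4, takes a point from camera to tool coordinates, whose origin is the TCP and whose axes are the flange's). Camera axes: x right, y down, z forward; pixel columns grow to the right and rows downward; lengths in m; the calibration is good to about 2 mm. A picture is of the moment at which its call begins: read the wrist's pose just before it. calibration takes no time and is no camera call.
- robot.sign_off(): hands the job in, once; it reports no verdict.
The state is a dict: "time": time; "qpos": joint angles; "qd": joint speeds; "tau": joint torques, N m; "eef_pos": TCP position; "eef_rot": TCP orientation; "contact_force": force on the tool from outside, world axes, zero at the start; "torque": the same for the moment, N m; "gripper_width": finger opening in m.
Only numpy, scipy, OpenCV 4.12 (cv2) and the standard library are available. Lean on these libraries where they do the work, as an engineer would, in place of code of your own. Each camera call takes 0.05 s, during which the arm holds its last target.

TASK

The repair job with the yellow tag is in the bottom one of the three stacked job trays. Move the two upper trays, blue and red tag, to the empty white-taped waiting place, stacked again there one properly seated on the other (either order), and slide the yellow-tag tray along the bench, without lifting it, into the yellow-taped work place, square inside the tape. Keep the trays level, set them down rather than drop them, let go of everything at the end and leave the other things on the bench where they are.

Things in the scene. Friction and masses are not known exactly. Their poses are not given: they have to be found in the camera images.
- yellow_mid (a point): Open dark grey tray, yellow tags on its sides, bottom of the stack at the start. 180 (x) x 150 (y) x 56 mm high; this point is its centre, 28 mm above the underside of its feet. Floor top at 11 mm, flat contents reach 17 mm, walls 4 mm thick. Fingertips put down inside can pull it by a wall: it slides on its feet with 1 to 4 N. The three trays are alike, 0.25 to 0.45 kg, same after half a turn.
- red_mid (a point): Tray like the yellow one, red tags, middle of the stack at the start; its centre. Every tray has along its middle (x) a partition with a grip bar to carry it by: 90 mm long (x), 12 mm thick (y), its middle 14 mm above this point, its top 2 mm below the rim. Each half beside the bar is free for 172 mm (x) by 65 mm (y).
- blue_mid (a point): Tray like the yellow one, blue tags, top of the stack at the start; its centre. A stacked tray sits 48 mm above the one below: its underside rests on that rim and its four half-round corner feet, 8 mm high and 8 mm in radius, go down inside the rim, with 3 mm of play each way when seated; the rounding guides them in from a few mm more.
- work_place_centre (a point): Centre, on the bench top, of the work place: a rectangle of yellow tape, flat on the bench, clear inside for 216 mm (x axis) by 186 mm (y axis); the tray's long side goes along x.
- waiting_place_centre (a point): Centre, on the bench top, of the waiting place: a rectangle of white tape, flat on the bench, clear inside for 216 mm (x axis) by 186 mm (y axis), empty at the start, on the other side of the work place from the stack; the trays' long side goes along x.
- can_mid (a point): Standing spray can, white with a crimson band, 60 mm across and 178 mm high; this point is on its axis 90 mm up. Leave alone.
- phone: Phone lying flat, 146 x 70 x 8 mm, origin at the centre of its underside, long side along x. Leave alone.
- driver: Green-handled screwdriver, 190 mm long, lying along its x axis, at most 35 mm high. Leave alone.
- meter: Blue-grey hand multimeter lying flat, 165 x 80 x 46 mm, origin at the centre of its underside, long side along x. Leave alone.
- reel_mid (a point): Reel of solder wire standing on its flange, 64 mm across and 44 mm high; this point is its centre. Leave alone.

How it is judged:
At the end, for the whole second after the job is handed in: Blue and red trays stacked in the white place, yellow tray in the yellow place: each place's bottom tray flat, within 26 mm of its centre along each axis and 10 deg of its direction; the stacked tray seated level 48 mm above the lower, within 10 mm and 7 deg. All released and at rest (((x of blue_mid in the frame of waiting_place_centre between -0.026 and 0.026 m and y of blue_mid in the frame of waiting_place_centre between -0.026 and 0.026 m and angle between the x axis of blue_mid and the x axis of waiting_place_centre, either way round below 0.17 rad and height (world z) of blue_mid below 0.032 m and angle between each of blue_mid, red_mid's own z axis and vertical below 0.03 rad and x of red_mid in the frame of blue_mid between -0.01 and 0.01 m and y of red_mid in the frame of blue_mid between -0.01 and 0.01 m and angle between the x axis of red_mid and the x axis of blue_mid, either way round below 0.12 rad and z of red_mid in the frame of blue_mid between 0.045 and 0.0505 m) or (x of red_mid in the frame of waiting_place_centre between -0.026 and 0.026 m and y of red_mid in the frame of waiting_place_centre between -0.026 and 0.026 m and angle between the x axis of red_mid and the x axis of waiting_place_centre, either way round below 0.17 rad and height (world z) of red_mid below 0.032 m and angle between each of red_mid, blue_mid's own z axis and vertical below 0.03 rad and x of blue_mid in the frame of red_mid between -0.01 and 0.01 m and y of blue_mid in the frame of red_mid between -0.01 and 0.01 m and angle between the x axis of blue_mid and the x axis of red_mid, either way round below 0.12 rad and z of blue_mid in the frame of red_mid between 0.045 and 0.0505 m)) and x of yellow_mid in the frame of work_place_centre between -0.026 and 0.026 m and y of yellow_mid in the frame of work_place_centre between -0.026 and 0.026 m and angle between the x axis of yellow_mid and the x axis of work_place_centre, either way round below 0.17 rad and height (world z) of yellow_mid below 0.032 m and angle between yellow_mid's own z axis and vertical below 0.03 rad); the robot touches nothing.
It fails at once if the yellow-tag tray is lifted off the bench by more than 15 mm (height (world z) of yellow_mid above 0.043 m).
It fails at once if a tray is tipped by more than 20 degrees (angle between any of yellow_mid, red_mid, blue_mid's own z axis and vertical above 0.35 rad).
It fails at once if the blue or red tray is dropped or thrown (moves faster than 0.45 m/s with no finger on it, a fall of about 10 mm) ((linear speed of blue_tray above 0.45 m/s and contact force between the fingers and blue_tray below 0.05 N) or (linear speed of red_tray above 0.45 m/s and contact force between the fingers and red_tray below 0.05 N)).
It fails at once if the spray can, phone, screwdriver, multimeter or solder reel is moved by more than 30 mm (distance of any of can_mid, phone, driver, meter, reel_mid from where it was at the start of the episode above 0.03 m).
It also fails if it takes over 72 s, if anything falls off the work surface, if the arm or the gripper's body presses on something with over 40 N, if the wrist force passes 120 N, or if a joint passes its speed limit or range.

## Working session

There is one attempt and no reset: what is moved stays moved. The work goes in short steps, Python scripts to look and compute and a tool call to move; the robot and the scene stay as the last step left them, time stands still between calls to the robot, and variables do not carry over. Pictures are saved under pics/ and viewed, and the job is handed in when it is done.

Besides the shell and the picture viewer there is one more tool, called as name(argument=value, ...) on one line, values as JSON. carry_out: Moves the arm, as the interface text tells. Its arguments: {"type":"object","properties":{"delta_pos":{"type":"array"},"angular":{"type":"array"},"grip":{"type":"number"}},"required":["delta_pos","angular"]}

```bash
mkdir -p pics; ls; python3 - <<'E'
from station import status, vision, robot
import cv2,numpy as np
s=status.observe(); print(s)
for n in ['scene','top']:
    p,d=vision.snapshot(n); cv2.imwrite(f'pics/{n}0.png',p[:,:,::-1]); np.save(f'{n}0.npy',d); print(n,vision.calibration(n))
print(vision.calibration('wrist'),robot.finger_overhang)
E
```

```text
pics
{'time': 0.0, 'qpos': array([-1.24668376e+00,  9.18416633e-02,  1.23190282e+00, -8.01989553e-06,
        1.81979538e+00, -5.67177873e-02]), 'qd': array([ 0.0004323 ,  0.00020819, -0.0009998 ,  0.00113565, -0.00109253,
        0.00056695]), 'tau': array([ 5.20894846e-04, -4.58728695e+01, -4.18027496e+01,  1.26272334e-04,
        1.15379359e-02,  2.59225567e-05]), 'eef_pos': array([ 0.22291974, -0.55677755,  0.24715157]), 'eef_rot': array([ 9.81925462e-01,  1.89265526e-01, -1.33633846e-04, -9.64400421e-04]), 'contact_force': array([-0.29461174,  0.31860233, -0.28707191]), 'torque': array([ 0.04230832, -0.03067043,  0.00304463]), 'gripper_width': 0.08541481241360281}
scene {'camera_matrix': array([[416.94441007,   0.        , 281.64930767],
       [  0.        , 416.94441007, 207.34734411],
       [  0.        ,   0.        ,   1.        ]]), 'k1': 0.009690205719387246, 'rvec': array([ 2.18978439,  0.5647401 , -0.26668787]), 'tvec': array([-0.47044857, -0.05409486,  1.3216256 ])}
top {'camera_matrix': array([[523.69660548,   0.        , 284.76688825],
       [  0.        , 523.69660548, 215.08067316],
       [  0.        ,   0.        ,   1.        ]]), 'k1': -0.05583661158554592, 'rvec': array([ 2.14459314, -2.12271318,  0.20253989]), 'tvec': array([0.02019569, 0.52050222, 1.42016161])}
{'camera_matrix': array([[291.08213495,   0.        , 273.52132317],
       [  0.        , 291.08213495, 206.31112117],
       [  0.        ,   0.        ,   1.        ]]), 'k1': -0.029818292300199327, 'hand_eye': array([[-8.32105546e-04, -9.45638773e-01, -3.25217803e-01,
         8.34209986e-02],
       [ 9.99999412e-01, -1.01321108e-03,  3.87514545e-04,
        -1.24168953e-03],
       [-6.95963061e-04, -3.25217289e-01,  9.45639059e-01,
        -1.24304702e-01],
       [ 0.00000000e+00,  0.00000000e+00,  0.00000000e+00,
         1.00000000e+00]])} 0.017
```

View pics/scene0.png

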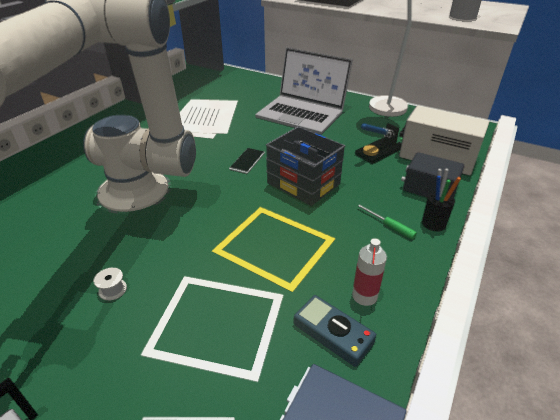

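View pics/top0.png

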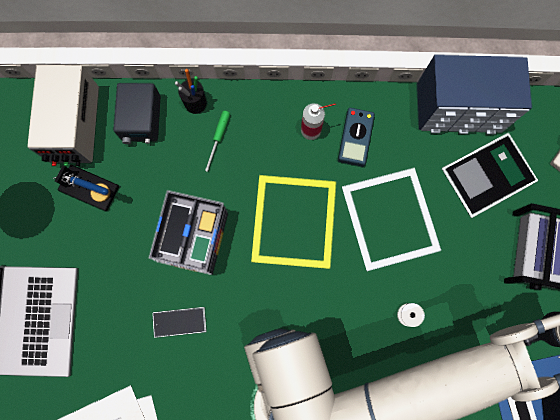

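The top view has +x up and +y left. The stack is at about (190,232), the yellow place at (293,222), the white place at (391,219) and the solder reel at (412,315). The can at (313,120) and meter at (357,135) are beyond the places.

```bash
cat > h.py <<'E'
import numpy as np, cv2
from scipy.spatial.transform import Rotation as R
from station import status, vision, robot
def rays(name,px,s=None):
    c=vision.calibration(name); K=c['camera_matrix']
    px=np.asarray(px,float).reshape(-1,1,2)
    n=cv2.undistortPoints(px,K,np.array([c['k1'],0,0,0,0.]))[:,0]
    d=np.c_[n,np.ones(len(n))]
    if name=='wrist':
        H=c['hand_eye']; Rt=R.from_quat(s['eef_rot']).as_matrix()
        Rw=Rt@H[:3,:3]; o=Rt@H[:3,3]+s['eef_pos']
    else:
        Rc=cv2.Rodrigues(c['rvec'])[0]; Rw=Rc.T; o=-Rc.T@c['tvec']
    return o,d@Rw.T
def plane(name,px,z,s=None):
    o,d=rays(name,px,s); return o+d*((z-o[2])/d[:,2])[:,None]
def cloud(name,dep,s=None):
    h,w=dep.shape; u,v=np.meshgrid(np.arange(w),np.arange(h))
    o,d=rays(name,np.c_[u.ravel(),v.ravel()],s)
    return (o+d*dep.ravel()[:,None]).reshape(h,w,3)
def rect(xy):
    (c,(a,b),ang)=cv2.minAreaRect((np.asarray(xy)*1000).astype(np.float32))
    if a<b: a,b=b,a; ang+=90
    ang=(ang+90)%180-90
    return np.round(c,1),round(a,1),round(b,1),round(ang,2)
E
cat > m0.py <<'E'
from h import *
p=cv2.imread('pics/top0.png'); d=np.load('top0.npy')
hsv=cv2.cvtColor(p,cv2.COLOR_BGR2HSV)
P=cloud('top',d)
print('bench z',np.median(P[300:330,210:240,2]))
for nm,lo,hi,roi in [('yel',(20,120,120),(35,255,255),(240,165,345,280)),('wht',(0,0,170),(180,60,255),(335,160,450,280))]:
    m=cv2.inRange(hsv,lo,hi); k=np.zeros_like(m); x0,y0,x1,y1=roi; k[y0:y1,x0:x1]=255; m&=k
    cs,hi_=cv2.findContours(m,cv2.RETR_CCOMP,cv2.CHAIN_APPROX_NONE)
    for c,hh in zip(cs,hi_[0]):
        if cv2.contourArea(c)>2000: print(nm,'hole' if hh[3]>=0 else 'outer',rect(plane('top',c.reshape(-1,2),0)[:,:2]))
sub=P[150:300,130:245].reshape(-1,3); sub=sub[d[150:300,130:245].ravel()>0]
print(np.histogram(sub[:,2],bins=np.arange(-.01,.2,.01)))
s=sub[(sub[:,2]>.142)&(sub[:,2]<.162)]; print(rect(s[:,:2]),np.median(s[:,2]),len(s))
E
python3 m0.py
python3 - <<'E'
import cv2
p=cv2.imread('pics/top0.png'); cv2.imwrite('pics/top0z.png',cv2.resize(p[170:290,130:250],None,fx=5,fy=5,interpolation=cv2.INTER_CUBIC))
p=cv2.imread('pics/scene0.png'); cv2.imwrite('pics/scene0z.png',cv2.resize(p[110:220,240:370],None,fx=5,fy=5,interpolation=cv2.INTER_CUBIC))
E
```

```text
bench z -0.0004262101419328923
yel outer (array([512.2,  -0.7]), 255.8, 224.9, -4.26)
yel hole (array([512.2,  -0.8]), 220.0, 191.3, -4.19)
wht outer (array([ 523.7, -282.4]), 256.0, 225.7, 15.56)
wht hole (array([ 523.7, -282.4]), 221.0, 190.6, 15.56)
(array([7225, 5270,   77,   34,   32,   19,   70,   28,   37,   34,   37,
       1670, 1407,  158,  215,  412,  421,    1,    0,    0]), array([-0.01,  0.  ,  0.01,  0.02,  0.03,  0.04,  0.05,  0.06,  0.07,
        0.08,  0.09,  0.1 ,  0.11,  0.12,  0.13,  0.14,  0.15,  0.16,
        0.17,  0.18,  0.19]))
(array([460. , 281.6]), 181.9, 154.0, -12.36) 0.15024761987506752 799
```

View pics/top0z.png

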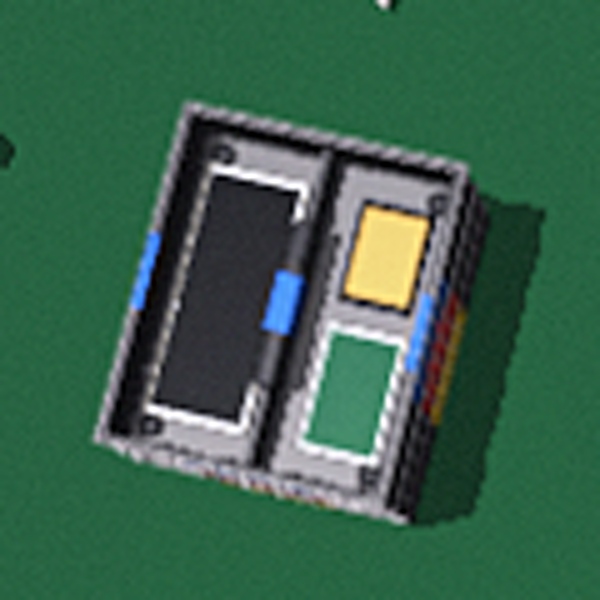

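View pics/scene0z.png

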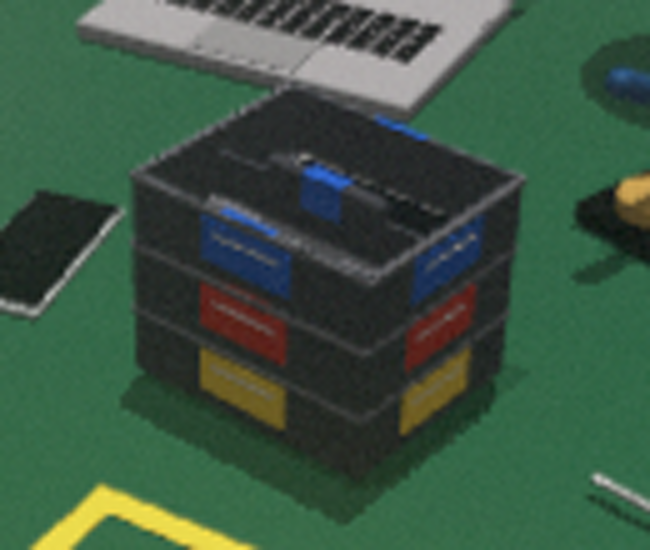

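Stack top rim: centre (460, 282) mm, 182×154 mm, yaw −12.4°, height 150 mm, which agrees with the given sizes (180×150, 152 high). Tape centres are (512, −1) at −4.2° and (524, −282) at +15.6°. Next I compute the approach.

```bash
cat > go.py <<'E'
# usage: go.py x y z yaw(mm,deg): tool-frame shift/turn from measured pose
import sys; from h import *
s=status.observe(); Rt=R.from_quat(s['eef_rot']).as_matrix()
x,y,z,yaw=map(float,sys.argv[1:5]); a=np.radians(yaw)
T=np.array([[np.cos(a),np.sin(a),0],[np.sin(a),-np.cos(a),0],[0,0,-1]])
d=Rt.T@(np.array([x,y,z])-s['eef_pos']*1000); w=R.from_matrix(Rt.T@T).as_rotvec()
print('t',s['time'],'pos',np.round(s['eef_pos']*1000,1),'yaw',round(np.degrees(np.arctan2(Rt[1,0],Rt[0,0])),2),'tilt',np.round(np.degrees(Rt[:2,2]),2),'q6',s['qpos'][5].round(2),'grip',round(s['gripper_width'],4),'F',s['contact_force'].round(1))
print('delta',np.round(d,1),'rot',np.round(w,4),'dist',np.linalg.norm(d).round(),'rows',np.ceil(max(np.linalg.norm(d)/62.5,np.degrees(np.linalg.norm(w))/10.7)))
E
python3 go.py 460 282 250 -12.4
```

```text
t 0.1 pos [ 222.9 -556.8  247.3] yaw 21.82 tilt [-0.04  0.1 ] q6 -0.06 grip 0.0852 F [-0.   0.6  0.5]
delta [ 531.9 -690.6   -1.5] rot [-1.700e-03  5.000e-04  5.972e-01] dist 872.0 rows 14.0
```

carry_out(delta_pos=[[35,-45,0],[72,-94,0],[110,-143,0],[148,-192,0],[186,-241,0]], angular=[[0,0,0.04],[0,0,0.08],[0,0,0.12],[0,0,0.16],[0,0,0.2]], grip=0)

```text
time: 0.72
eef_pos: [0.3061, -0.2622, 0.2478]
eef_rot: [0.996, 0.089, 0.0, -0.0]
contact_force: [1.3, 0.7, 0.1]
gripper_width: 0.085
```

```bash
python3 go.py 460 282 250 -12.4
```

```text
t 0.725 pos [ 306.1 -262.2  247.8] yaw 10.25 tilt [0.   0.03] q6 0.6 grip 0.085 F [1.3 0.7 0.1]
delta [ 248.3 -508.1   -2. ] rot [-0.0004  0.      0.3954] dist 566.0 rows 10.0
```

carry_out(delta_pos=[[26,-54,0],[53,-108,0],[80,-163,0],[106,-217,0],[132,-271,0]], angular=[[0,0,0.04],[0,0,0.08],[0,0,0.12],[0,0,0.16],[0,0,0.2]])

```text
time: 1.35
eef_pos: [0.3872, 0.0281, 0.2481]
eef_rot: [1.0, -0.01, 0.0, 0.0]
contact_force: [0.8, -0.9, 1.0]
gripper_width: 0.0853
```

```bash
python3 go.py 460 282 250 -12.4
```

```text
t 1.35 pos [387.2  28.1 248.1] yaw -1.18 tilt [ 0.03 -0.01] q6 1.58 grip 0.0853 F [ 0.8 -0.9  1. ]
delta [  67.6 -255.3   -1.9] rot [ 1.000e-04 -5.000e-04  1.959e-01] dist 264.0 rows 5.0
```

carry_out(delta_pos=[[15,-55,0],[30,-112,0],[45,-168,0],[58,-220,-2],[64,-242,-2]], angular=[[0,0,0.05],[0,0,0.1],[0,0,0.15],[0,0,0.19],[0,0,0.196]])

```text
time: 1.98
eef_pos: [0.4557, 0.2695, 0.2491]
eef_rot: [0.994, -0.106, -0.001, 0.0]
contact_force: [-0.4, -1.0, 0.5]
gripper_width: 0.0854
```

carry_out(delta_pos=[[0,0,0]], angular=[[0,0,0]])

```text
time: 2.1
eef_pos: [0.4556, 0.2681, 0.249]
eef_rot: [0.994, -0.106, -0.001, 0.001]
contact_force: [-0.1, -0.3, 0.3]
gripper_width: 0.0856
```

```bash
python3 go.py 460 282 250 -12.4; python3 - <<'E'
from h import *
s=status.observe(); p,d=vision.snapshot('wrist'); cv2.imwrite('pics/w1.png',p[:,:,::-1]); np.save('w1.npy',d)
P=cloud('wrist',d,s); v=P[d>0]
m=(v[:,2]>.145)&(v[:,2]<.158)&(abs(v[:,0]-.46)<.14)&(abs(v[:,1]-.28)<.14)
print(rect(v[m][:,:2]),np.median(v[m][:,2]))
E
```

```text
t 2.1 pos [455.6 268.1 249. ] yaw -12.19 tilt [-0.12 -0.06] q6 2.25 grip 0.0856 F [-0.1 -0.3  0.3]
delta [  1.4 -14.6  -1. ] rot [0.0015 0.0019 0.0037] dist 15.0 rows 1.0
(array([459.5, 284.3]), 183.4, 154.1, -12.2) 0.14992840955865863
```

View pics/w1.png

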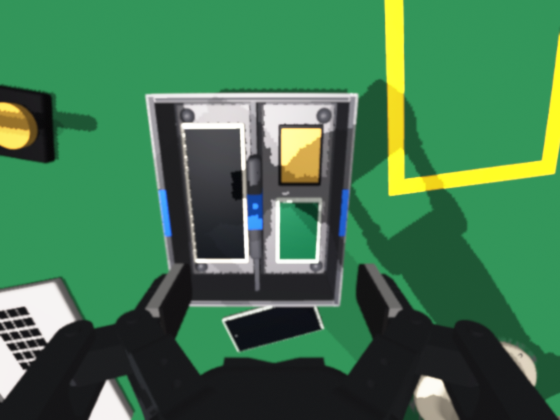

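The wrist view shows the blue tag on the bar at (256,212), with the bar running along rows 155–285. Centre estimates agree to 2–3 mm (459.5–460, 281.6–284.3). I check the tag by ray next.

```bash
python3 - <<'E'
from h import *
s=status.observe()
print('tag',plane('wrist',[[256,212],[255,160],[257,285]],.150,s)*1000)
o=plane('wrist',[[149,96],[355,96],[341,303],[170,305]],.152,s)*1000; print(o,o.mean(0))
E
python3 go.py 460 283 175 -12.3
```

```text
tag [[459.66644359 281.42910675 150.        ]
 [501.35744113 272.27889067 150.        ]
 [391.53748433 296.80553187 150.        ]]
[[563.04140178 335.70458154 152.        ]
 [531.32477616 191.34686508 152.        ]
 [357.41965386 225.85372781 152.        ]
 [388.74011456 379.55598984 152.        ]] [460.13148659 283.11529107 152.        ]
t 2.15 pos [455.6 267.  249.4] yaw -12.26 tilt [-0.09 -0.07] q6 2.25 grip 0.0855 F [ 0.9 -0.1  0.1]
delta [  1.  -16.6  74.4] rot [0.0015 0.0013 0.0008] dist 76.0 rows 2.0
```

carry_out(delta_pos=[[1,-10,10],[1,-16,40],[1,-16,70],[1,-16,85],[1,-16,85]], angular=[[0,0,0],[0,0,0],[0.001,0.001,0],[0.001,0.001,0],[0.001,0.001,0]])

```text
time: 2.78
eef_pos: [0.4598, 0.2816, 0.1641]
eef_rot: [0.994, -0.108, -0.0, 0.0]
contact_force: [0.1, 0.5, 0.8]
gripper_width: 0.0855
```

```bash
python3 go.py 460 282.5 138 -12.3
```

```text
t 2.775 pos [459.8 281.6 164.1] yaw -12.37 tilt [-0.04 -0.02] q6 2.27 grip 0.0855 F [0.1 0.5 0.8]
delta [ 0.  -0.9 26.1] rot [ 0.0004  0.0007 -0.0013] dist 26.0 rows 1.0
```

carry_out(delta_pos=[[0,-1,10],[0,-1,20],[0,-1,26],[0,-1,26]], angular=[[0,0,0],[0,0,0],[0,0,0],[0,0,0]])

```text
time: 3.28
eef_pos: [0.4602, 0.2832, 0.1386]
eef_rot: [0.994, -0.107, 0.0, -0.0]
contact_force: [0.3, 0.0, -0.1]
gripper_width: 0.0848
```

carry_out(delta_pos=[[0,0,0],[0,0,0],[0,0,0],[0,0,0],[0,0,0]], angular=[[0,0,0],[0,0,0],[0,0,0],[0,0,0],[0,0,0]], grip=1)

```text
time: 3.9
eef_pos: [0.4606, 0.2833, 0.1396]
eef_rot: [0.994, -0.107, 0.001, -0.001]
contact_force: [-0.8, -0.8, 0.9]
gripper_width: 0.0108
```

```bash
python3 go.py 460 282.5 138 -12.3
```

```text
t 3.9 pos [460.6 283.3 139.6] yaw -12.33 tilt [0.09 0.05] q6 2.27 grip 0.0108 F [-0.8 -0.8  0.9]
delta [-0.4  0.9  1.6] rot [-0.0012 -0.0014 -0.0005] dist 2.0 rows 1.0
```

carry_out(delta_pos=[[0,0,-4],[0,0,-12],[0,0,-25],[0,0,-42],[0,0,-60]], angular=[[0,0,0],[0,0,0],[0,0,0],[0,0,0],[0,0,0]])

```text
time: 4.53
eef_pos: [0.4606, 0.2833, 0.201]
eef_rot: [0.994, -0.107, 0.001, -0.001]
contact_force: [0.8, -0.2, -2.9]
gripper_width: 0.0107
```

```bash
python3 - <<'E'
from h import *
p,d=vision.snapshot('scene'); cv2.imwrite('pics/s1.png',p[:,:,::-1])
p,d=vision.snapshot('top'); cv2.imwrite('pics/t1.png',p[:,:,::-1])
E
python3 go.py 523.7 -282.4 200 15.6
```

```text
t 4.625 pos [461.5 283.8 203.2] yaw -12.33 tilt [0.36 0.2 ] q6 2.27 grip 0.0108 F [-0.1  0.3 -2.9]
delta [181.7 539.9   1.6] rot [-0.0033 -0.0064 -0.4875] dist 570.0 rows 10.0
```

View pics/s1.png

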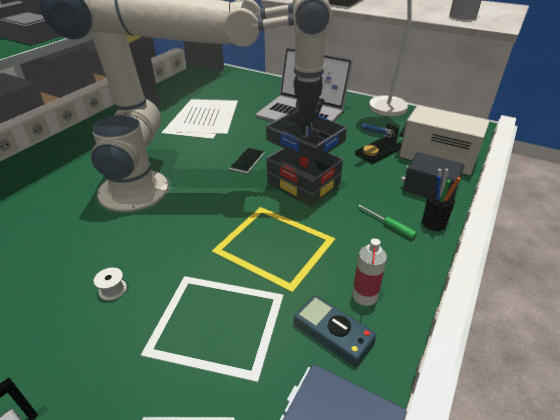

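The blue tray came up alone at (306,130), and red and yellow stay stacked at (303,172). Carrying it over now.

carry_out(delta_pos=[[4,11,0],[13,38,0],[26,76,0],[41,122,0],[57,168,0]], angular=[[0,0,-0.01],[0,0,-0.034],[0,0,-0.068],[0,0,-0.11],[0,0,-0.152]])

```text
time: 5.25
eef_pos: [0.4797, 0.1049, 0.198]
eef_rot: [1.0, -0.031, -0.0, -0.0]
contact_force: [1.0, 0.4, -3.9]
gripper_width: 0.0113
```

```bash
python3 go.py 523.7 -282.4 200 15.6
```

```text
t 5.25 pos [479.7 104.9 198. ] yaw -3.51 tilt [-0.02  0.01] q6 1.78 grip 0.0113 F [ 1.   0.4 -3.9]
delta [ 67.6 383.9  -2. ] rot [-2.000e-04  3.000e-04 -3.335e-01] dist 390.0 rows 7.0
```

carry_out(delta_pos=[[9,48,0],[18,97,0],[26,145,0],[35,194,0],[43,240,0]], angular=[[0,0,-0.042],[0,0,-0.084],[0,0,-0.126],[0,0,-0.168],[0,0,-0.21]])

```text
time: 5.88
eef_pos: [0.5071, -0.1375, 0.1979]
eef_rot: [0.997, 0.074, -0.0, -0.001]
contact_force: [0.8, -0.3, -2.5]
gripper_width: 0.0109
```

```bash
python3 go.py 523.7 -282.4 200 15.6
```

```text
t 5.875 pos [ 507.1 -137.5  197.9] yaw 8.47 tilt [-0.03  0.06] q6 1.09 grip 0.0109 F [ 0.8 -0.3 -2.5]
delta [ -4.9 145.7  -2.2] rot [-0.0011  0.0002 -0.1245] dist 146.0 rows 3.0
```

carry_out(delta_pos=[[-1,40,0],[-3,80,0],[-4,115,0],[-5,137,0],[-5,146,0]], angular=[[0,0,-0.035],[0,0,-0.07],[0,0,-0.1],[0,0,-0.118],[0,0,-0.1245]])

```text
time: 6.5
eef_pos: [0.5234, -0.2819, 0.1975]
eef_rot: [0.991, 0.135, -0.0, -0.001]
contact_force: [0.1, -0.6, -3.3]
gripper_width: 0.0109
```

carry_out(delta_pos=[[0,0,10],[0,0,30],[0,0,55],[0,0,80],[0,0,100]], angular=[[0,0,0],[0,0,0],[0,0,0],[0,0,0],[0,0,0]])

```text
time: 7.12
eef_pos: [0.5238, -0.2789, 0.0961]
eef_rot: [0.991, 0.136, -0.0, -0.001]
contact_force: [0.1, -0.3, -3.0]
gripper_width: 0.0109
```

```bash
python3 go.py 523.7 -282.4 43 15.6
```

```text
t 7.125 pos [ 523.8 -278.9   96.1] yaw 15.61 tilt [-0.06  0.14] q6 0.75 grip 0.0109 F [ 0.1 -0.3 -3. ]
delta [-1.   3.4 53.1] rot [-0.0026  0.0003  0.0001] dist 53.0 rows 1.0
```

carry_out(delta_pos=[[-1,3,15],[-1,3,32],[-1,3,43],[-1,3,48],[-1,3,50]], angular=[[-0.001,0,0],[-0.002,0,0],[-0.002,0,0],[-0.002,0,0],[-0.002,0,0]])

```text
time: 7.75
eef_pos: [0.5246, -0.2836, 0.049]
eef_rot: [0.991, 0.135, 0.001, 0.001]
contact_force: [-0.3, 0.8, -2.1]
gripper_width: 0.0109
```

carry_out(delta_pos=[[0,0,1],[0,0,2],[0,0,2]], angular=[[0,0,0],[0,0,0],[0,0,0]])

```text
time: 8.12
eef_pos: [0.5245, -0.2836, 0.0472]
eef_rot: [0.991, 0.135, 0.001, 0.001]
contact_force: [-0.5, 0.3, -3.3]
gripper_width: 0.011
```

```bash
python3 go.py 523.7 -282.4 43 15.6
```

```text
t 8.125 pos [ 524.5 -283.6   47.2] yaw 15.54 tilt [ 0.12 -0.08] q6 0.75 grip 0.011 F [-0.5  0.3 -3.3]
delta [-0.5 -1.3  4.2] rot [ 0.0018 -0.0016 -0.001 ] dist 4.0 rows 1.0
```

carry_out(delta_pos=[[0,0,1],[0,0,1],[0,0,2],[0,0,2]], angular=[[0,0,0],[0,0,0],[0,0,0],[0,0,0]])

```text
time: 8.62
eef_pos: [0.5244, -0.2835, 0.0447]
eef_rot: [0.991, 0.135, 0.001, 0.001]
contact_force: [-0.3, -0.6, -3.0]
gripper_width: 0.0111
```

carry_out(delta_pos=[[0,0,1],[0,0,1]], angular=[[0,0,0],[0,0,0]])

```text
time: 8.88
eef_pos: [0.5245, -0.2835, 0.0439]
eef_rot: [0.991, 0.135, 0.001, 0.001]
contact_force: [-0.4, 0.4, -2.4]
gripper_width: 0.011
```

carry_out(delta_pos=[[0,0,1],[0,0,1]], angular=[[0,0,0],[0,0,0]])

```text
time: 9.12
eef_pos: [0.5245, -0.2836, 0.0437]
eef_rot: [0.991, 0.135, 0.001, 0.001]
contact_force: [-1.4, 1.0, 1.4]
gripper_width: 0.0103
```

Contact at TCP 43.7 mm (expected about 43.6), and the weight is off the tool. Releasing.

carry_out(delta_pos=[[0,0,0],[0,0,0],[0,0,0],[0,0,0],[0,0,0]], angular=[[0,0,0],[0,0,0],[0,0,0],[0,0,0],[0,0,0]], grip=0)

```text
time: 9.75
eef_pos: [0.5245, -0.2835, 0.0429]
eef_rot: [0.991, 0.135, 0.001, 0.001]
contact_force: [-0.8, 0.2, -0.5]
gripper_width: 0.0852
```

carry_out(delta_pos=[[0,0,-10],[0,0,-40],[0,0,-90],[0,0,-145],[0,0,-165]], angular=[[0,0,0],[0,0,0],[0,0,0],[0,0,0],[0,0,0]])

```text
time: 10.38
eef_pos: [0.5252, -0.2839, 0.2137]
eef_rot: [0.991, 0.135, 0.004, 0.003]
contact_force: [-0.1, 0.2, -0.1]
gripper_width: 0.0857
```

```bash
cat > look.py <<'E'
# look.py cam name z0 z1 cx cy half : rect of cloud slice (mm)
import sys; from h import *
cam,nm=sys.argv[1:3]; z0,z1,cx,cy,h=[float(a)/1000 for a in sys.argv[3:8]]
s=status.observe(); p,d=vision.snapshot(cam); cv2.imwrite(f'pics/{nm}.png',p[:,:,::-1]); np.save(nm+'.npy',d)
P=cloud(cam,d,s); v=P[d>0]
m=(v[:,2]>z0)&(v[:,2]<z1)&(abs(v[:,0]-cx)<h)&(abs(v[:,1]-cy)<h)
v=v[m]; print(cam,rect(v[:,:2]),'z',np.percentile(v[:,2]*1000,[5,50,95]).round(1),len(v))
E
python3 look.py wrist w2 48 62 524 -282 140
python3 look.py top t2 48 62 524 -282 140; python3 go.py 460 282 210 -12.4
```

```text
wrist (array([ 523.1, -283. ]), 184.3, 154.3, 15.51) z [49.8 54.2 55.7] 5367
top (array([ 523.2, -285. ]), 181.9, 156.5, 15.38) z [49.4 54.7 59.5] 392
t 10.475 pos [ 525.1 -283.9  211.7] yaw 15.54 tilt [ 0.4  -0.25] q6 0.75 grip 0.0855 F [ 1.  -0.5 -0.3]
delta [  88.9 -562.6   -1.2] rot [ 0.0046 -0.0069  0.4877] dist 570.0 rows 10.0
```

View pics/w2.png

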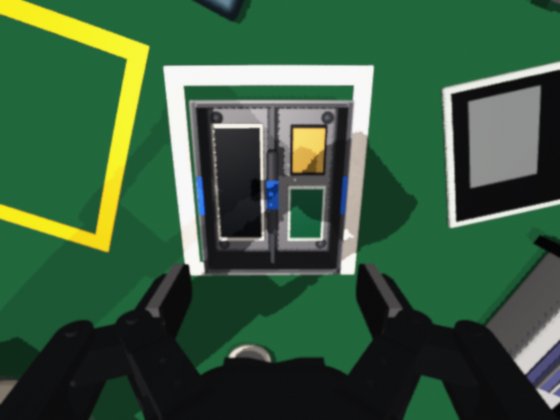

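View pics/t2.png

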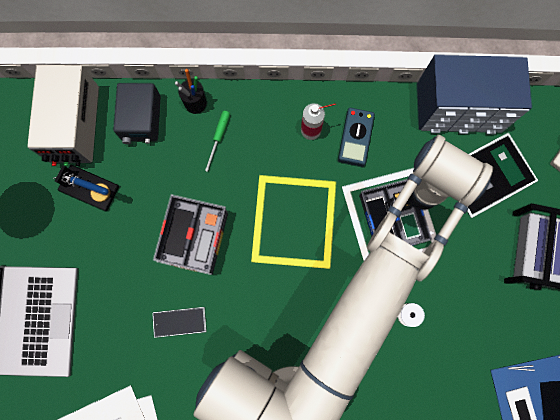

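Blue sits square in the white tape at (523, −283), 15.5°, with its rim at 55 mm. The top view (t2) shows red exposed at (191,234). Now I measure red and move back.

```bash
python3 - <<'E'
from h import *
for n in ['t2']:
    d=np.load(n+'.npy');P=cloud('top',d);v=P[d>0]
    m=(v[:,2]>.096)&(v[:,2]<.112)&(abs(v[:,0]-.46)<.14)&(abs(v[:,1]-.28)<.14)
    print(rect(v[m][:,:2]))
E
```

```text
(array([459. , 281.3]), 181.2, 154.3, -12.51)
```

carry_out(delta_pos=[[7,-45,0],[16,-100,0],[25,-158,0],[34,-216,0],[43,-274,0]], angular=[[-0.002,-0.001,0.04],[-0.003,-0.002,0.09],[-0.003,-0.003,0.14],[-0.003,-0.003,0.19],[-0.003,-0.003,0.24]])

```text
time: 11.1
eef_pos: [0.4909, -0.006, 0.2048]
eef_rot: [1.0, 0.015, -0.002, 0.002]
contact_force: [0.3, 0.7, 0.2]
gripper_width: 0.0852
```

```bash
python3 go.py 460 282.5 210 -12.3
```

```text
t 11.1 pos [490.9  -6.  204.8] yaw 1.68 tilt [-0.26 -0.24] q6 1.46 grip 0.0852 F [0.3 0.7 0.2]
delta [ -22.4 -289.3   -6.3] rot [0.0046 0.0042 0.244 ] dist 290.0 rows 5.0
```

carry_out(delta_pos=[[-5,-60,-2],[-10,-120,-4],[-15,-180,-6],[-20,-240,-6],[-22,-278,-6]], angular=[[0.001,0.001,0.05],[0.002,0.002,0.1],[0.004,0.004,0.15],[0.004,0.004,0.2],[0.004,0.004,0.244]])

```text
time: 11.72
eef_pos: [0.4599, 0.2716, 0.2093]
eef_rot: [0.994, -0.106, -0.0, 0.001]
contact_force: [1.0, -0.1, 0.1]
gripper_width: 0.0853
```

carry_out(delta_pos=[[0,0,0],[0,0,0]], angular=[[0,0,0],[0,0,0]])

```text
time: 11.98
eef_pos: [0.4611, 0.2687, 0.2104]
eef_rot: [0.994, -0.106, 0.001, 0.001]
contact_force: [0.3, -0.3, -0.3]
gripper_width: 0.0851
```

```bash
python3 look.py wrist w3 96 110 460 282 140; python3 go.py 460 282.5 130 -12.3
```

```text
wrist (array([458.8, 284.1]), 183.0, 154.4, -12.38) z [ 97.5 101.9 103.5] 7039
t 12.025 pos [461.4 268.3 211. ] yaw -12.22 tilt [ 0.1  -0.14] q6 2.25 grip 0.0854 F [ 0.9  0.4 -0.8]
delta [ -4.5 -13.7  80.9] rot [ 0.002  -0.0022  0.0014] dist 82.0 rows 2.0
```

View pics/w3.png

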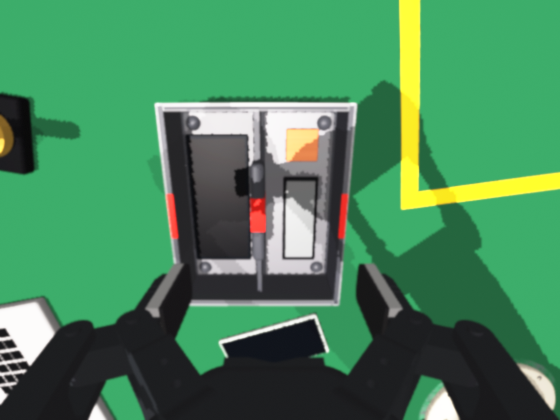

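The red tag on the bar is at (258,214). Tray red is at (458.9, 283), and the same wrist-camera measurement put blue at (459.5, 284.3). I take the same grip, 48 mm lower.

carry_out(delta_pos=[[-2,-8,10],[-4,-14,35],[-4,-14,62],[-4,-14,76],[-4,-14,78]], angular=[[0,0,0.001],[0.002,-0.002,0.001],[0.002,-0.002,0.001],[0.002,-0.002,0.001],[0.002,-0.002,0.001]])

```text
time: 12.65
eef_pos: [0.4604, 0.2833, 0.133]
eef_rot: [0.994, -0.107, 0.0, -0.0]
contact_force: [-0.1, 0.1, -0.1]
gripper_width: 0.0851
```

```bash
python3 go.py 459.8 283 91 -12.35
```

```text
t 12.65 pos [460.4 283.3 133. ] yaw -12.28 tilt [0.01 0.02] q6 2.27 grip 0.0851 F [-0.1  0.1 -0.1]
delta [-0.5  0.4 42. ] rot [-0.0004 -0.      0.0012] dist 42.0 rows 1.0
```

carry_out(delta_pos=[[-0.5,0,12],[-0.5,0,26],[-0.5,0,37],[-0.5,0,42],[-0.5,0,42]], angular=[[0,0,0.001],[0,0,0.001],[0,0,0.001],[0,0,0.001],[0,0,0.001]])

```text
time: 13.28
eef_pos: [0.4602, 0.2839, 0.0918]
eef_rot: [0.994, -0.107, 0.001, -0.001]
contact_force: [0.2, -0.6, -0.3]
gripper_width: 0.0857
```

carry_out(delta_pos=[[0,0,0],[0,0,0],[0,0,0],[0,0,0],[0,0,0]], angular=[[0,0,0],[0,0,0],[0,0,0],[0,0,0],[0,0,0]], grip=1)

```text
time: 13.9
eef_pos: [0.4605, 0.284, 0.0926]
eef_rot: [0.994, -0.107, 0.001, -0.001]
contact_force: [0.3, -1.6, 1.5]
gripper_width: 0.011
```

carry_out(delta_pos=[[0,0,-4],[0,0,-14],[0,0,-34],[0,0,-60],[0,0,-80]], angular=[[0,0,0],[0,0,0],[0,0,0],[0,0,0],[0,0,0]])

```text
time: 14.52
eef_pos: [0.4606, 0.2842, 0.1751]
eef_rot: [0.994, -0.107, 0.002, -0.002]
contact_force: [0.3, 0.4, -2.1]
gripper_width: 0.0109
```

```bash
python3 look.py scene s3 48 62 460 282 140;python3 go.py 523.7 -283 200 15.5
```

```text
scene (array([458.2, 283.4]), 187.0, 158.9, -11.99) z [48.6 54.  57.7] 469
t 14.575 pos [461.4 284.6 178. ] yaw -12.3 tilt [0.45 0.26] q6 2.28 grip 0.0109 F [ 0.2 -0.1 -0.4]
delta [181.9 541.1 -24.1] rot [-0.0044 -0.0081 -0.4852] dist 571.0 rows 10.0
```

View pics/s3.png

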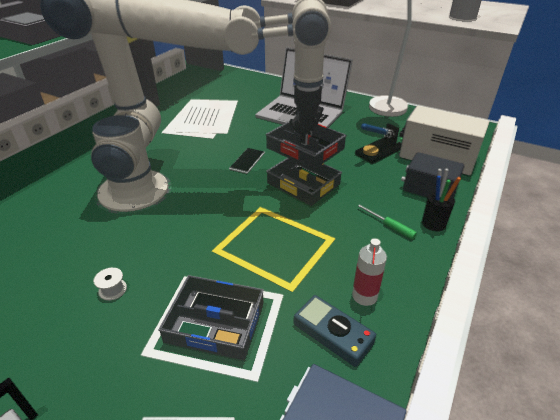

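Red lifted alone at (306,140), and the yellow tray stays at (303,178). Carrying red.

carry_out(delta_pos=[[4,11,-4],[13,38,-12],[26,76,-20],[41,122,-24],[57,168,-24]], angular=[[0,0,-0.01],[-0.001,-0.002,-0.034],[-0.002,-0.004,-0.068],[-0.003,-0.004,-0.11],[-0.003,-0.004,-0.152]])

```text
time: 15.2
eef_pos: [0.4797, 0.1055, 0.1954]
eef_rot: [1.0, -0.03, -0.002, 0.001]
contact_force: [1.3, 0.0, -2.8]
gripper_width: 0.0111
```

```bash
python3 go.py 523.7 -283 200 15.5
```

```text
t 15.2 pos [479.7 105.5 195.4] yaw -3.48 tilt [-0.19 -0.09] q6 1.78 grip 0.0111 F [ 1.3  0.  -2.8]
delta [ 67.5 385.2  -4.1] rot [ 0.0012  0.0035 -0.3312] dist 391.0 rows 7.0
```

carry_out(delta_pos=[[9,48,0],[18,97,-2],[26,145,-3],[35,194,-3],[43,240,-3]], angular=[[0,0,-0.042],[0,0.001,-0.084],[0,0.002,-0.126],[0.001,0.002,-0.168],[0.001,0.002,-0.21]])

```text
time: 15.82
eef_pos: [0.5071, -0.1369, 0.1981]
eef_rot: [0.997, 0.074, -0.001, -0.0]
contact_force: [0.8, 0.2, -2.4]
gripper_width: 0.011
```

```bash
python3 go.py 523.7 -283 200 15.5
```

```text
t 15.825 pos [ 507.1 -136.9  198.1] yaw 8.49 tilt [-0.13  0.03] q6 1.09 grip 0.011 F [ 0.8  0.2 -2.4]
delta [ -5.1 147.   -2. ] rot [-0.0009  0.0021 -0.1223] dist 147.0 rows 3.0
```

carry_out(delta_pos=[[-1,40,0],[-3,80,0],[-4,115,0],[-4,138,0],[-4,147,0]], angular=[[0,0,-0.035],[0,0.001,-0.07],[-0.001,0.002,-0.1],[-0.001,0.002,-0.118],[-0.001,0.002,-0.1225]])

```text
time: 16.45
eef_pos: [0.5246, -0.2821, 0.1976]
eef_rot: [0.991, 0.134, -0.0, -0.0]
contact_force: [0.3, 0.4, -2.4]
gripper_width: 0.0108
```

carry_out(delta_pos=[[0,0,10],[0,0,30],[0,0,55],[0,0,70],[0,0,70]], angular=[[0,0,0],[0,0,0],[0,0,0],[0,0,0],[0,0,0]])

```text
time: 17.08
eef_pos: [0.5248, -0.2795, 0.1268]
eef_rot: [0.991, 0.135, -0.001, -0.001]
contact_force: [0.0, 0.2, -1.8]
gripper_width: 0.0111
```

```bash
python3 go.py 524.8 -283.6 92 15.54
```

```text
t 17.075 pos [ 524.8 -279.5  126.8] yaw 15.5 tilt [-0.09  0.1 ] q6 0.75 grip 0.0111 F [ 0.   0.2 -1.8]
delta [-1.1  4.  34.8] rot [-0.002   0.0011 -0.0007] dist 35.0 rows 1.0
```

carry_out(delta_pos=[[-1,2,6],[-1,4,14],[-1,4,20],[-1,4,20],[-1,4,20]], angular=[[-0.001,0,0],[-0.002,0.001,-0.001],[-0.002,0.001,-0.001],[-0.002,0.001,-0.001],[-0.002,0.001,-0.001]])

```text
time: 17.7
eef_pos: [0.5259, -0.2849, 0.1095]
eef_rot: [0.991, 0.135, 0.002, 0.001]
contact_force: [0.2, -0.2, -3.1]
gripper_width: 0.0111
```

```bash
python3 go.py 524.8 -283.6 92 15.54; python3 look.py wrist w4 95 125 524 -284 140;python3 look.py scene s4 48 62 524 -284 140
```

```text
t 17.7 pos [ 525.9 -284.9  109.5] yaw 15.51 tilt [ 0.2  -0.13] q6 0.75 grip 0.0111 F [ 0.2 -0.2 -3.1]
delta [-0.8 -1.6 17.4] rot [ 0.0031 -0.0028 -0.0005] dist 18.0 rows 1.0
wrist (array([ 526.3, -283.7]), 179.3, 155.0, 15.55) z [ 97.9 117.1 120.3] 31948
scene (array([ 524.3, -283.4]), 183.2, 154.2, 15.56) z [49.1 55.2 57.6] 555
```

```bash
python3 -c "
import cv2
a=cv2.imread('pics/s4.png')[240:390,120:310]; cv2.imwrite('pics/s4z.png',cv2.resize(a,None,fx=4,fy=4,interpolation=3))"
```

```text
(no output)
```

View pics/s4z.png

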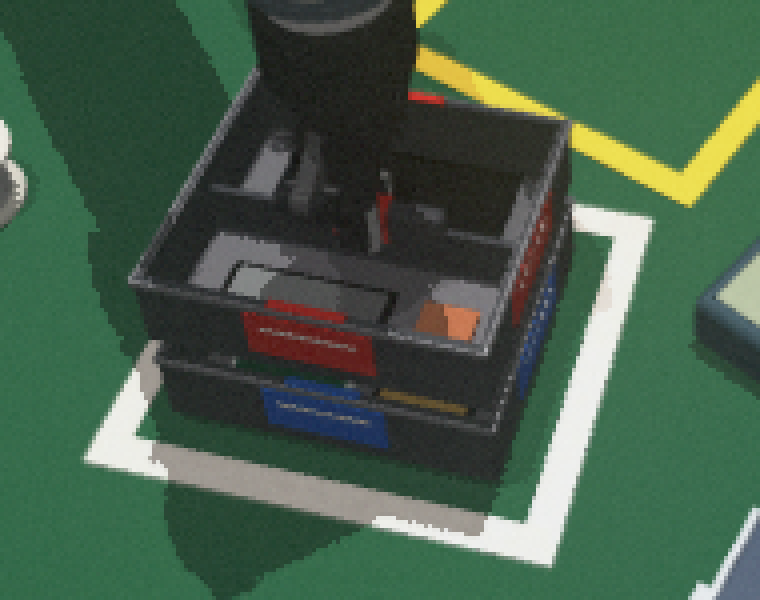

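View pics/w4.png

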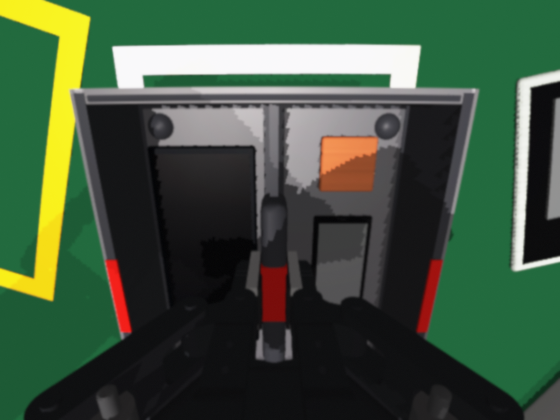

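Red hovers level above blue, with the corners lined up in the scene view. Lowering in small steps.

carry_out(delta_pos=[[-0.5,-1,2],[-1,-1,5],[-1,-1,8],[-1,-1,10],[-1,-1,10]], angular=[[0.001,-0.001,0],[0.002,-0.001,0],[0.002,-0.001,0],[0.002,-0.001,0],[0.002,-0.001,0]])

```text
time: 18.42
eef_pos: [0.5245, -0.284, 0.0989]
eef_rot: [0.991, 0.135, 0.001, 0.0]
contact_force: [-0.1, -0.2, -2.7]
gripper_width: 0.011
```

```bash
python3 go.py 524.8 -283.6 92 15.54
```

```text
t 18.425 pos [ 524.5 -284.    98.9] yaw 15.51 tilt [ 0.07 -0.01] q6 0.75 grip 0.011 F [-0.1 -0.2 -2.7]
delta [ 0.4 -0.4  6.9] rot [ 0.0005 -0.0012 -0.0004] dist 7.0 rows 1.0
```

carry_out(delta_pos=[[0,0,1],[0,0,2],[0,0,3],[0,0,4],[0,0,4]], angular=[[0,0,0],[0,0,0],[0,0,0],[0,0,0],[0,0,0]])

```text
time: 19.05
eef_pos: [0.5246, -0.2841, 0.0951]
eef_rot: [0.991, 0.135, 0.001, 0.0]
contact_force: [-0.2, -0.1, -2.7]
gripper_width: 0.0109
```

carry_out(delta_pos=[[0,0,1],[0,0,1.5],[0,0,1.5]], angular=[[0,0,0],[0,0,0],[0,0,0]])

```text
time: 19.42
eef_pos: [0.5246, -0.2841, 0.0937]
eef_rot: [0.991, 0.135, 0.001, 0.0]
contact_force: [0.6, -0.4, -2.6]
gripper_width: 0.011
```

carry_out(delta_pos=[[0,0,1],[0,0,1]], angular=[[0,0,0],[0,0,0]])

```text
time: 19.68
eef_pos: [0.5247, -0.2842, 0.0928]
eef_rot: [0.991, 0.135, 0.001, 0.0]
contact_force: [0.4, -0.5, -2.4]
gripper_width: 0.0106
```

carry_out(delta_pos=[[0,0,1],[0,0,1]], angular=[[0,0,0],[0,0,0]])

```text
time: 19.92
eef_pos: [0.5248, -0.2842, 0.0926]
eef_rot: [0.991, 0.135, 0.001, 0.001]
contact_force: [-1.0, 0.9, 4.3]
gripper_width: 0.0109
```

carry_out(delta_pos=[[0,0,0.7],[0,0,0.7]], angular=[[0,0,0],[0,0,0]])

```text
time: 20.18
eef_pos: [0.5248, -0.2843, 0.0926]
eef_rot: [0.991, 0.135, 0.001, 0.001]
contact_force: [-3.3, 2.1, 6.9]
gripper_width: 0.0113
```

Seated on contact at 92.6 mm, the height expected from the pickup. Releasing and going up.

carry_out(delta_pos=[[0,0,0],[0,0,0],[0,0,0],[0,0,0],[0,0,0]], angular=[[0,0,0],[0,0,0],[0,0,0],[0,0,0],[0,0,0]], grip=0)

```text
time: 20.8
eef_pos: [0.5246, -0.2842, 0.0909]
eef_rot: [0.991, 0.135, 0.001, 0.0]
contact_force: [0.3, 0.0, 0.0]
gripper_width: 0.0854
```

carry_out(delta_pos=[[0,0,-10],[0,0,-40],[0,0,-80],[0,0,-110],[0,0,-110]], angular=[[0,0,0],[0,0,0],[0,0,0],[0,0,0],[0,0,0]])

```text
time: 21.42
eef_pos: [0.5256, -0.2848, 0.2055]
eef_rot: [0.991, 0.135, 0.004, 0.003]
contact_force: [-0.7, 0.9, -0.2]
gripper_width: 0.0856
```

```bash
python3 look.py wrist w5 96 112 524 -284 140;python3 look.py scene s5 97 112 524 -284 140; python3 go.py 460 283 210 -12.4;  python3 -c "
import cv2
a=cv2.imread('pics/s5.png')[240:390,120:310]; cv2.imwrite('pics/s5z.png',cv2.resize(a,None,fx=4,fy=4,interpolation=3))"
```

```text
wrist (array([ 522.9, -283.7]), 183.7, 154.3, 15.51) z [ 97.5 102.  103.5] 7744
scene (array([ 523.5, -283.9]), 184.5, 155.9, 15.53) z [ 98.  102.7 105.3] 1229
t 21.525 pos [ 524.5 -284.1  201. ] yaw 15.51 tilt [ 0.12 -0.04] q6 0.75 grip 0.0854 F [ 0.3 -0.6  0.9]
delta [  89.6 -563.7   -9.5] rot [ 0.0007 -0.002   0.4872] dist 571.0 rows 10.0
```

View pics/s5z.png

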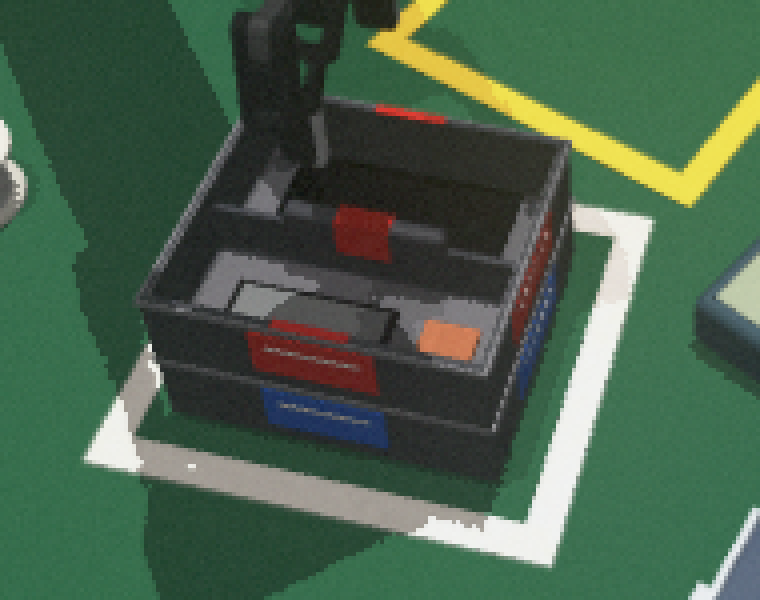

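Red is seated on blue with no gap in the view. Its rim reads 102 mm, the same as red in the original stack, and it is within 1 mm of blue. Going back for yellow.

carry_out(delta_pos=[[7,-45,0],[16,-100,0],[25,-158,0],[34,-216,0],[43,-274,0]], angular=[[0,0,0.04],[0,0,0.09],[0,0,0.14],[0,0,0.19],[0,0,0.24]])

```text
time: 22.15
eef_pos: [0.4914, -0.0068, 0.1988]
eef_rot: [1.0, 0.014, -0.001, 0.0]
contact_force: [1.6, 1.5, 0.3]
gripper_width: 0.0858
```

```bash
python3 go.py 460 283 200 -12.3
```

```text
t 22.15 pos [491.4  -6.8 198.8] yaw 1.65 tilt [-0.06 -0.01] q6 1.46 grip 0.0858 F [1.6 1.5 0.3]
delta [ -23.1 -290.6   -1.2] rot [0.0003 0.0011 0.2435] dist 291.0 rows 5.0
```

carry_out(delta_pos=[[-5,-60,0],[-10,-120,0],[-15,-180,0],[-20,-240,0],[-23,-278,0]], angular=[[0,0,0.05],[0,0,0.1],[0,0,0.15],[0,0.001,0.2],[0,0.001,0.2435]])

```text
time: 22.78
eef_pos: [0.4595, 0.2709, 0.1984]
eef_rot: [0.994, -0.106, -0.0, 0.001]
contact_force: [0.8, -1.3, 0.2]
gripper_width: 0.0851
```

carry_out(delta_pos=[[0,0,0],[0,0,0]], angular=[[0,0,0],[0,0,0]])

```text
time: 23.02
eef_pos: [0.4607, 0.2679, 0.1992]
eef_rot: [0.994, -0.106, 0.0, 0.001]
contact_force: [0.0, -0.1, -0.8]
gripper_width: 0.0854
```

```bash
python3 look.py wrist w6 49 61 460 282 140; python3 go.py 460 283 85 -12.3
```

```text
wrist (array([458.3, 284.9]), 183.8, 154.2, -12.48) z [50.4 54.1 55.5] 5402
t 23.075 pos [461.  267.6 199.7] yaw -12.21 tilt [ 0.08 -0.1 ] q6 2.25 grip 0.0855 F [-0.  -0.   0.4]
delta [ -4.4 -15.  114.6] rot [ 0.0014 -0.0018  0.0015] dist 116.0 rows 2.0
```

View pics/w6.png

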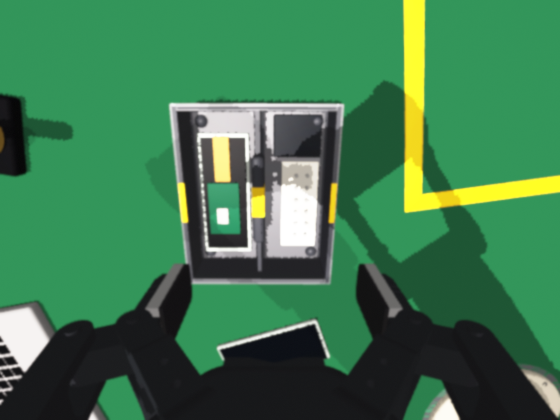

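The yellow tag on the bar is at (258,202). The tray is at (458.3, 284.9), yaw −12.4°, with its rim at 55 mm. Descending to grip its bar and slide it.

carry_out(delta_pos=[[-2,-8,15],[-4,-15,50],[-4,-15,85],[-4,-16,108],[-4,-16,112]], angular=[[0,0,0],[0.001,-0.002,0],[0.001,-0.002,0],[0.001,-0.002,0],[0.001,-0.002,0]])

```text
time: 23.7
eef_pos: [0.4596, 0.2839, 0.0855]
eef_rot: [0.994, -0.107, -0.002, 0.001]
contact_force: [0.2, -0.5, 0.1]
gripper_width: 0.0856
```

```bash
python3 go.py 459.8 284 44 -12.4
```

```text
t 23.7 pos [459.6 283.9  85.5] yaw -12.24 tilt [-0.19 -0.08] q6 2.27 grip 0.0856 F [ 0.2 -0.5  0.1]
delta [ 0.3 -0.2 41.5] rot [0.0021 0.0029 0.0028] dist 41.0 rows 1.0
```

carry_out(delta_pos=[[0,0,12],[0,0,26],[0,0,37],[0,0,41],[0,0,41]], angular=[[0.001,0.001,0.001],[0.001,0.002,0.002],[0.001,0.002,0.002],[0.001,0.002,0.002],[0.001,0.002,0.002]])

```text
time: 24.32
eef_pos: [0.4608, 0.285, 0.0474]
eef_rot: [0.994, -0.107, 0.001, -0.001]
contact_force: [-0.1, -0.2, 0.1]
gripper_width: 0.0854
```

carry_out(delta_pos=[[0,0,0],[0,0,0],[0,0,0],[0,0,0],[0,0,0]], angular=[[0,0,0],[0,0,0],[0,0,0],[0,0,0],[0,0,0]], grip=1)

```text
time: 24.95
eef_pos: [0.4611, 0.2852, 0.048]
eef_rot: [0.994, -0.107, 0.002, -0.001]
contact_force: [-0.9, 0.2, 1.0]
gripper_width: 0.0108
```

```bash
python3 go.py 512.2 -0.8 44 -4.2
```

```text
t 24.95 pos [461.1 285.2  48. ] yaw -12.3 tilt [0.22 0.1 ] q6 2.28 grip 0.0108 F [-0.9  0.2  1. ]
delta [110.8 268.5   3.7] rot [-0.0022 -0.0035 -0.1413] dist 291.0 rows 5.0
```

Gripped. Sliding at constant height.

carry_out(delta_pos=[[2,5,0],[7,18,0],[16,39,0],[26,62,0],[36,85,0]], angular=[[0,0,-0.003],[0,0,-0.009],[0,-0.001,-0.02],[-0.001,-0.002,-0.032],[-0.001,-0.002,-0.045]])

```text
time: 25.58
eef_pos: [0.4781, 0.1937, 0.0479]
eef_rot: [0.996, -0.084, 0.001, -0.001]
contact_force: [-0.6, 4.2, 2.1]
gripper_width: 0.0109
```

```bash
python3 go.py 513.5 -0.8 46 -4.2
```

```text
t 25.575 pos [478.1 193.7  47.9] yaw -9.67 tilt [0.08 0.12] q6 2.06 grip 0.0109 F [-0.6  4.2  2.1]
delta [ 67.6 185.8   1.6] rot [-0.0023 -0.0012 -0.0955] dist 198.0 rows 4.0
```

carry_out(delta_pos=[[9,25,0],[18,50,0],[28,76,0],[37,102,0],[46,127,0]], angular=[[0,0,-0.013],[0,0,-0.026],[-0.001,0,-0.039],[-0.001,0,-0.052],[-0.001,0,-0.065]])

```text
time: 26.2
eef_pos: [0.5018, 0.0608, 0.048]
eef_rot: [0.999, -0.052, 0.001, -0.001]
contact_force: [-0.5, 4.6, 2.9]
gripper_width: 0.0111
```

```bash
python3 go.py 513.5 -0.8 46 -4.2
```

```text
t 26.2 pos [501.8  60.8  48. ] yaw -5.96 tilt [0.07 0.09] q6 1.73 grip 0.0111 F [-0.5  4.6  2.9]
delta [18.1 60.   1.9] rot [-0.0016 -0.0011 -0.0306] dist 63.0 rows 2.0
```

carry_out(delta_pos=[[6,20,0],[11,38,0],[15,50,0],[18,59,0],[18,60,0]], angular=[[0,0,-0.01],[0,0,-0.02],[0,0,-0.026],[0,0,-0.03],[0,0,-0.03]])

```text
time: 26.82
eef_pos: [0.514, -0.0012, 0.0479]
eef_rot: [0.999, -0.038, 0.001, 0.001]
contact_force: [1.4, 0.7, 3.5]
gripper_width: 0.0107
```

carry_out(delta_pos=[[0,0,0],[0,0,0]], angular=[[0,0,0],[0,0,0]])

```text
time: 27.08
eef_pos: [0.5139, -0.0009, 0.0479]
eef_rot: [0.999, -0.037, 0.001, 0.001]
contact_force: [1.1, -4.6, 5.7]
gripper_width: 0.011
```

```bash
python3 go.py 513.5 -0.8 46 -4.2; python3 look.py scene s7 48 61 512 -1 140
```

```text
t 27.075 pos [513.9  -0.9  47.9] yaw -4.29 tilt [ 0.12 -0.13] q6 1.58 grip 0.011 F [ 1.1 -4.6  5.7]
delta [-0.4 -0.1  1.9] rot [ 0.0021 -0.0022 -0.0016] dist 2.0 rows 1.0
scene (array([511.6,  -0.7]), 186.6, 155.8, -3.97) z [48.7 54.4 57.9] 704
```

View pics/s7.png

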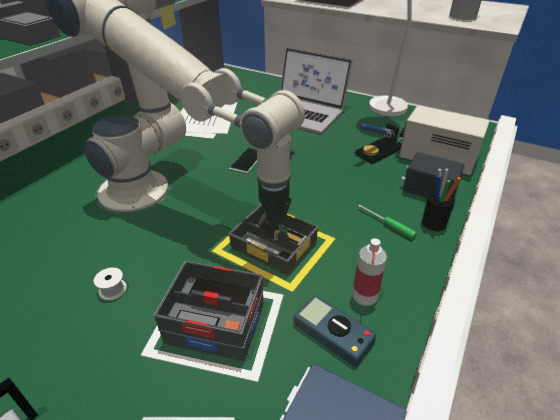

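Yellow is centred in its tape at (511.6, −0.7), −4°. Releasing and retracting.

carry_out(delta_pos=[[0,0,0],[0,0,0],[0,0,0],[0,0,0],[0,0,0]], angular=[[0,0,0],[0,0,0],[0,0,0],[0,0,0],[0,0,0]], grip=0)

```text
time: 27.75
eef_pos: [0.5134, -0.0001, 0.0474]
eef_rot: [0.999, -0.037, 0.0, 0.0]
contact_force: [-0.5, 0.8, -0.3]
gripper_width: 0.0856
```

carry_out(delta_pos=[[0,0,-10],[0,0,-40],[0,0,-90],[0,0,-145],[0,0,-160]], angular=[[0,0,0],[0,0,0],[0,0,0],[0,0,0],[0,0,0]])

```text
time: 28.38
eef_pos: [0.5147, -0.0002, 0.2133]
eef_rot: [0.999, -0.037, 0.005, 0.0]
contact_force: [-0.2, 0.8, -1.0]
gripper_width: 0.0855
```

```bash
python3 go.py 513.5 -0.8 46 -4.2; python3 look.py wrist w8 48 61 512 -1 140;  python3 look.py top t8 48 61 512 -1 140; python3 look.py scene s8 97 112 524 -284 140
```

```text
t 28.375 pos [ 5.147e+02 -2.000e-01  2.133e+02] yaw -4.28 tilt [ 0.53 -0.04] q6 1.58 grip 0.0855 F [-0.2  0.8 -1. ]
delta [ -2.7   0.7 167.3] rot [ 0.     -0.0092 -0.0014] dist 167.0 rows 3.0
wrist (array([5.11e+02, 2.00e-01]), 184.8, 154.2, -4.34) z [49.6 54.1 55.6] 5428
top (array([508.8, -12.8]), 182.9, 122.9, -3.71) z [49.2 53.9 58.9] 212
scene (array([ 523.5, -283.7]), 184.0, 156.3, 15.48) z [ 98.1 102.8 105.5] 1293
```

View pics/w8.png

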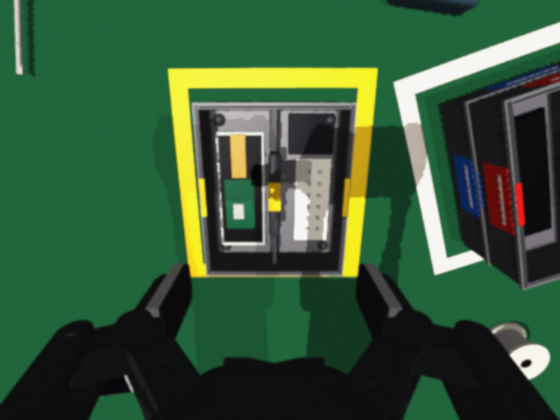

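View pics/t8.png

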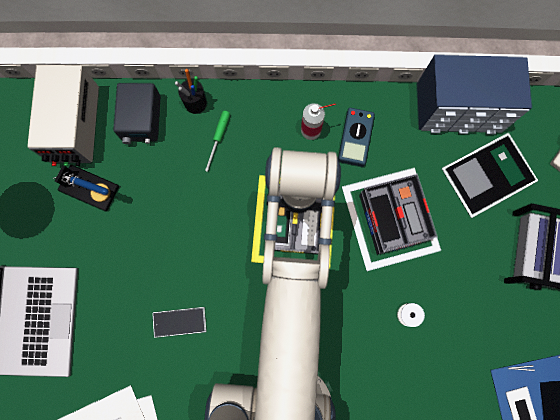

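View pics/s8.png

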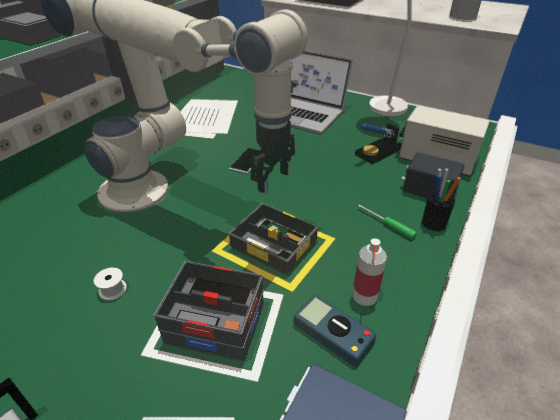

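The wrist view shows yellow square inside its tape. The top and scene views show the red-on-blue stack square in the white tape and the other things at their original pixels. The top camera's rectangle for yellow is wrong only because the arm hides part of the tray. Handing in.

carry_out(delta_pos=[[0,0,0],[0,0,0],[0,0,0]], angular=[[0,0,0],[0,0,0],[0,0,0]])

```text
time: 28.9
eef_pos: [0.513, -0.0001, 0.2064]
eef_rot: [0.999, -0.037, -0.001, 0.0]
contact_force: [-0.7, 0.5, -0.1]
gripper_width: 0.0853
```

```bash
python3 -c "
from station import robot,status
print(status.observe()['time'],status.observe()['gripper_width']); print(robot.sign_off())"
```

```text
28.9 0.08526408271722706
the job is handed in; nothing more can be done
None
```

The job is done and handed in at about 29 s: the blue and red trays are stacked in the white place, and the yellow tray is in the yellow place. I carried blue over by its grip bar, then red on top of it, and slid yellow along the bench by its bar without lifting it.

Last checks:
- **Red and blue:** red is seated on blue within about 1 mm. The red rim measured 102 mm, the same as in the original stack. Both trays are within 2 mm of the white place's centre and aligned with its tape.
- **Yellow:** it is within 2 mm of the yellow place's centre and 0.2° of its direction.
- **Other things:** in the final views the can, phone, screwdriver, multimeter and reel look unmoved.
- **Gripper:** it is open and clear, about 0.2 m up.

One check disagreed: the top camera's last rectangle for yellow came out about 12 mm off and too narrow (183 × 123 mm). The arm hid part of the tray in that view. The wrist and scene cameras agreed with each other, so I relied on those.

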